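Shut the seed box and snap its latch

ROBOT

A 6-joint arm with a two-finger parallel gripper is mounted at the origin on the work surface. World frame = base frame: x ahead of the robot, y to its left, z up, the work surface at z = 0. Lengths are in m, angles in rad, forces in N, time in s.
With the tool pointing down it reaches from about 0.35 to 0.8 m from the base axis. Payload 7.3 kg.
Tool frame: the origin (TCP) lies at the very end of the fingers, on their centre line; the grasp point (between the pads) lies 19 mm behind it (r.grip_depth is the distance from the TCP to the grasp point, in m); x points along the fingers, y is the direction in which the jaws open and shut, and the axes are right-handed (so a half turn about x gives the same grasp; the last joint's range is limited). The gripper opens to 85 mm and grips with 20 to 120 N. Pads are 22 mm wide; open, the fingers measure 114 mm over their backs; the gripper's body (76 mm by 85 mm) begins 54 mm behind the grasp point. The pads swing forward as they close: fully open they stand 13 mm farther back than shut.
Start: joints at [1.117, 0.342, 1.524, -0, 1.275, -0.146], TCP at [0.159, 0.5, 0.231] pointing down, gripper open.
Joint ranges: [-2.53, 2.53], [-0.77, 2.02], [0.04, 2.7], [-1, 4.14], [0.28, 2.66], [-3.11, 3.11]. Speed limits (rad/s): [2.57, 2.57, 3.14, 3.14, 3.14, 3.14].

INTERFACE

Orientations are given as a unit quaternion [x, y, z, w].
In Python, from station import r, optics gives the robot as it stands.
- The arm moves only by the tool play_rows, never from a script. Its argument "steps" is a list of rows, each an object with "linear": the shift along the tool's x, y, z in mm, a list of three; "twist": the turn, a rotation vector about the tool's x, y, z in rad, a list of three. A call has 1 to 5 rows; each row shifts and turns the commanded pose from where the row before left it, along the tool's axes as they then stand; what a row does not reach is not made up. A row lasts 1/10 s, in which the tool goes at most 50 mm and 8.59 degrees, less where a joint would pass 70% of its speed; a pose out of reach is approached as far as the arm can. A call is refused whole if a number of a shift passes 50 or a number of a turn 0.15, either way. A call with a gripper value outside its range is refused whole. "gripper" is the opening, from 0 (shut) to 1 (fully open), set as the call begins (left out, the last holds). The fingers move at their own pace and stop on an object; "newtons" is the grip in N (left out, the last holds). Time passes only in rows, so rows that do not move let the fingers close. It gives the time, the measured TCP pose, the force and the opening at its end, in the units of the state.
- r.get_obs(): the state, without advancing time (a new reading comes with each control period).
- optics.capture(name): name is "scene" or "top" or "wrist"; returns a dict with "color" (384x512x3 uint8, red, green, blue), "fx", "fy", "cx", "cy" (pixels), "dist" ([k1, k2, p1, p2, k3] as OpenCV has them; the pictures are not rectified), "world_to_cam" (4x4, takes a point from world to camera coordinates). Camera axes: x right, y down, z forward; pixel columns grow to the right and rows downward; lengths in m; the calibration is good to about 2 mm. A picture is of the moment at which its call begins. There is no depth.
- r.job_done(): hands the job in, once; it reports no verdict.
The state is a dict: "time_s": time; "joint_positions": joint angles; "qvel": joint speeds; "joint_torque": joint torques, N m; "ee_pos": TCP position; "tool_rot": TCP orientation; "ft_force": force on the tool from outside, world axes, zero at the start; "torque": the same for the moment, N m; "finger_gap": finger opening in m.
Only numpy, scipy, OpenCV 4.12 (cv2) and the standard library are available. Lean on these libraries where they do the work, as an engineer would, in place of code of your own. Each camera call takes 0.05 s, during which the arm holds its last target.

TASK

The seed box has been left open on the bench. With the fingertips, push its blue lid fully shut, and only then push the red latch lever over past its centre so that it snaps down over the lid. Do not lift, tip or shove the box along the bench, do not pick up or disturb any of the other things, and finish with the hand clear.

Things in the scene. Friction and masses are not known exactly. Their poses are not given: they have to be found in the camera images.
- seed_box: Blue plastic seed box, 150 (its x) by 200 (its y) by 90 mm high, walls 4 mm, full, about 2.2 kg, standing loose. Origin: centre of its underside; z up. Lid hinged along the +x rim; latch in the middle of the -x side, between two fixed grey ears (37 mm apart over their outsides) that rise 116 mm above the bench and reach out to 101 mm from the centre.
- lid (a joint): Blue flip-top lid, a plate 154 mm deep, 206 mm wide, 8 mm thick. 0 = shut flat on the box (upper face 98 mm above the bench), growing in rad as it opens upward, stop at 1.6; it starts open by 0.7 to 1.3. Stiff hinge: it stays where it is left and takes about 1 to 3 N near the free edge to push down.
- lid_hinge (a point): Point on the lid's hinge line, at its middle: 77 mm along +x from the box's centre and 90 mm above the bench; the hinge line runs along the box's y.
- lid_edge (a point): Middle of the lid's free edge, on its upper (outer) face: 154 mm from the hinge along the lid. It moves with the lid.
- latch (a joint): Red over-centre latch lever, rad. 0 = open: it leans outward, away from the lid, 35 degrees from upright. It swings over towards the lid. 0.61 = upright, dead centre: a spring drives it from there to whichever stop is nearer, so it snaps. 2.01 = fastened, lying over the shut lid, 80 degrees past upright. Takes 2 to 3 N across its end to start, less towards upright.
- latch_pivot (a point): Middle of the lever's pivot, fixed on the box between the ears: 92 mm along the box's -x from its centre, 108 mm above the bench; the pivot line runs along the box's y.
- latch_grip (a point): Centre of the round red cross bar at the lever's free end (16 mm diameter, 34 mm long, parallel to the box's y), 66 mm from the lever's pivot. It moves with the lever: 162 mm above the bench when open, 174 mm when upright, 119 mm when fastened. The lever below it is a flat bar 20 mm wide and 8 mm thick.
- grey_pot: Grey plastic plant pot, 100 mm across the rim, 90 mm high, loose, bystander. Origin: centre of its underside.
- clay_pot: Terracotta plant pot, 96 mm across the rim, 85 mm high, loose, bystander. Origin: centre of its underside.
- twine_tin: Tin with a green band, 70 mm across, 95 mm high, loose, bystander. Origin: centre of its underside.
- torch: Yellow torch with a black press button, 170 mm long along its x, 44 mm thick, lying loose, bystander. Origin: under its middle.
- wrench: Steel wrench lying loose on the bench beyond the box, bystander. Origin: under its middle.
- trowel: Hand trowel with wooden handle, 310 mm long along its x, lying loose, bystander. Origin: on the bench near where blade and handle meet.

How it is judged:
By the outcome, as a careful person would: the job done as asked, in the order asked, and still so for the second after the job is handed in, with the robot touching nothing.
It also fails if it takes over 48 s, if anything falls off the work surface, if the arm or the gripper's body presses on something with over 40 N, if the wrist force passes 120 N, or if a joint passes its speed limit or range.

## Working session

There is one attempt and no reset: what is moved stays moved. The work goes in short steps, Python scripts to look and compute and a tool call to move; the robot and the scene stay as the last step left them, time stands still between calls to the robot, and variables do not carry over. Pictures are saved under pics/ and viewed, and the job is handed in when it is done.

Besides the shell and the picture viewer there is one more tool, called after "Emit:" as name(argument=value, ...) on one line, values as JSON. play_rows: Moves the arm, as the interface text tells. Its arguments: {"type":"object","properties":{"steps":{"type":"array","items":{"type":"object","properties":{"linear":{"type":"array","items":{"type":"number"}},"twist":{"type":"array","items":{"type":"number"}}}}},"gripper":{"type":"number"},"newtons":{"type":"number"}},"required":["steps"]}

```bash
ls; mkdir -p pics; python3 - <<'E'
from station import r, optics
import cv2
for n in ["scene","top","wrist"]:
    c=optics.capture(n); cv2.imwrite(f"pics/{n}0.png",c["color"][:,:,::-1])
    import numpy as np
    W=np.array(c["world_to_cam"]); print(n,c["fx"],c["cx"],c["cy"],c["dist"],(-W[:3,:3].T@W[:3,3]).round(3))
o=r.get_obs(); print(o)
E
```

```text
pics
scene 390.13568892751624 258.65344441399475 193.40651089479567 [-0.1187717  0.         0.         0.         0.       ] [ 1.148 -0.643  1.017]
top 472.72317149283236 251.4304034576779 188.51333105571337 [-0.07608544  0.          0.          0.          0.        ] [0.331 0.041 1.74 ]
wrist 289.38847634756223 259.8030469607296 190.95039390724207 [0.00135451 0.         0.         0.         0.        ] [0.097 0.52  0.373]
{'time_s': 0.15, 'joint_positions': array([ 1.11701459e+00,  3.42555872e-01,  1.52478630e+00, -4.79754488e-06,
        1.27538458e+00, -1.45981216e-01]), 'qvel': array([ 0.0007504 , -0.00112542, -0.00236525, -0.00046069,  0.00095155,
        0.00190559]), 'joint_torque': array([ 1.35536575e-03, -4.33906853e+01, -2.46144515e+01, -3.15246939e-05,
        5.84702881e-03,  2.37666620e-05]), 'ee_pos': array([0.15889771, 0.50007142, 0.23079308]), 'tool_rot': array([ 0.10801078,  0.69886614, -0.10877788,  0.69863235]), 'ft_force': array([-0.4615689 , -0.01687304, -0.31872374]), 'torque': array([0.0095415 , 0.04184921, 0.02247208]), 'finger_gap': 0.08513420208385558}
```

View pics/scene0.png

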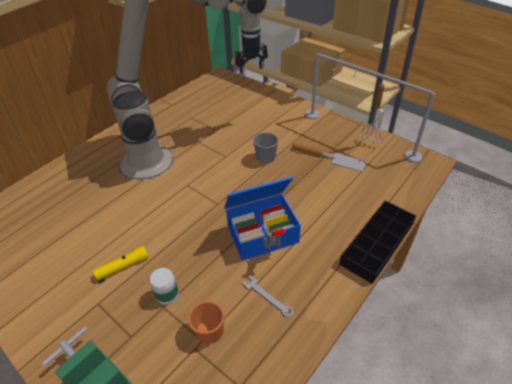

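View pics/top0.png

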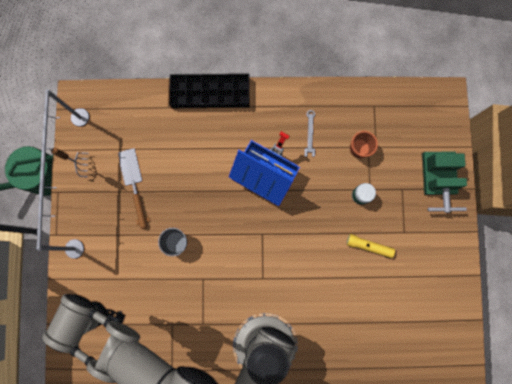

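View pics/wrist0.png

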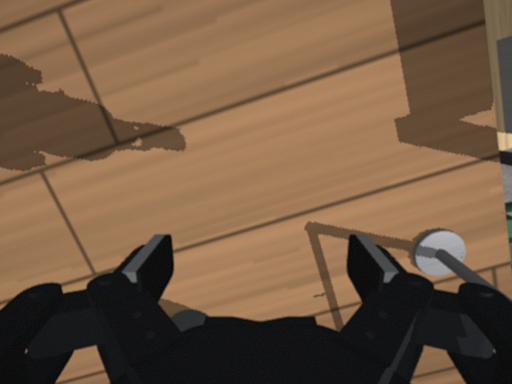

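The top view has the box near (265,172) with its lid leaning towards the robot. The red latch is at (283,137) on the far side, and the wrench is beyond it at (310,133). I'll zoom in.

```bash
python3 - <<'E'
import cv2
a=cv2.imread("pics/top0.png")[115:225,205:345]; cv2.imwrite("pics/topz.png",cv2.resize(a,None,fx=5.5,fy=5.4,interpolation=cv2.INTER_CUBIC))
a=cv2.imread("pics/scene0.png")[170:265,210:320]; cv2.imwrite("pics/scenez.png",cv2.resize(a,None,fx=6,fy=6,interpolation=cv2.INTER_CUBIC))
E
```

```text
(no output)
```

View pics/topz.png

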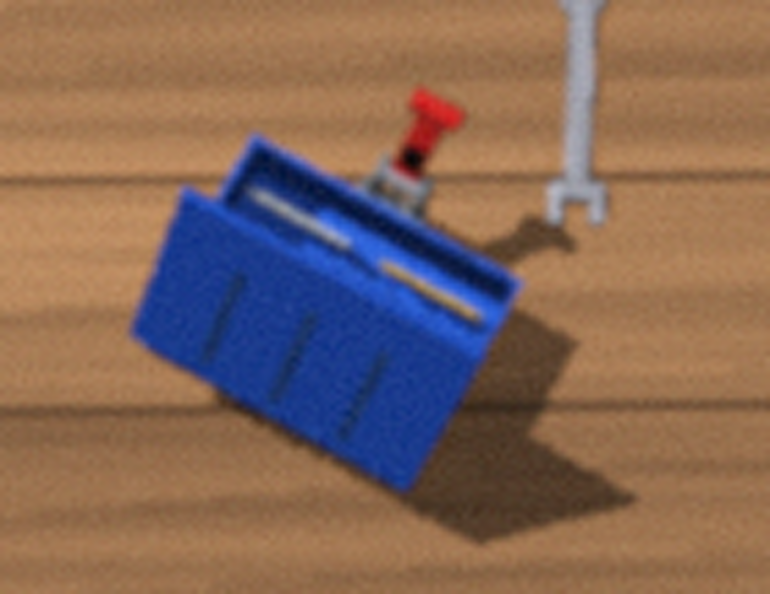

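View pics/scenez.png

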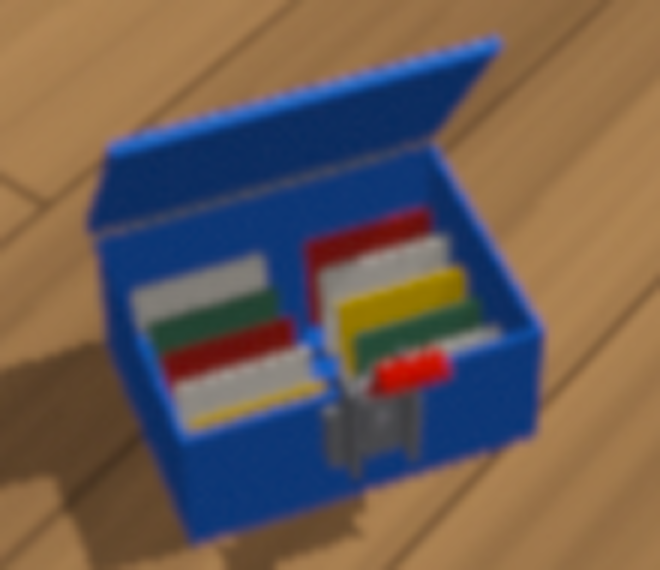

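```bash
cat > h.py <<'E'
import numpy as np, cv2
from station import r, optics
def K(c): return np.array([[c["fx"],0,c["cx"]],[0,c["fy"],c["cy"]],[0,0,1.]])
def ray(c,p):
    u=cv2.undistortPoints(np.array([[p]],float),K(c),np.array(c["dist"]))[0,0]
    W=np.array(c["world_to_cam"]);R=W[:3,:3]
    d=R.T@np.array([u[0],u[1],1]); return -R.T@W[:3,3], d/np.linalg.norm(d)
def onz(c,p,z):
    o,d=ray(c,p); return o+d*(z-o[2])/d[2]
def tri(cs,ps):
    A=np.zeros((3,3));b=np.zeros(3)
    for c,p in zip(cs,ps):
        o,d=ray(c,p);M=np.eye(3)-np.outer(d,d);A+=M;b+=M@o
    x=np.linalg.solve(A,b)
    return x,[float(np.linalg.norm((np.eye(3)-np.outer(d,d))@(x-o))) for o,d in [ray(c,p) for c,p in zip(cs,ps)]]
def proj(c,P):
    W=np.array(c["world_to_cam"]);
    return cv2.projectPoints(np.atleast_2d(P).astype(float),cv2.Rodrigues(W[:3,:3])[0],W[:3,3],K(c),np.array(c["dist"]))[0][:,0]
E
python3 - <<'E'
from h import *
T=optics.capture("top");S=optics.capture("scene")
t=lambda X,Y:(205+(X+.5)/5.5-.5,115+(Y+.5)/5.4-.5)
s=lambda X,Y:(210+(X+.5)/6-.5,170+(Y+.5)/6-.5)
np.set_printoptions(precision=4,suppress=True)
for n,a in dict(rimL=(255,136),rimR=(523,283)).items(): print(n,onz(T,t(*a),.09))
for n,a in dict(rimL=(543,330),rimR=(185,437),hL=(435,150),hR=(95,235)).items(): print("S",n,onz(S,s(*a),.09))
for n,a,b in [("rimL",(255,136),(543,330)),("rimR",(523,283),(185,437)),("lidL",(185,190),(500,42)),("lidR",(480,357),(110,150)),("bar",(438,108),(412,372))]:
    print(n,tri([T,S],[t(*a),s(*b)]))
E
```

```text
rimL [0.7318 0.046  0.09  ]
rimR [ 0.6316 -0.1262  0.09  ]
S rimL [0.7328 0.0441 0.09  ]
S rimR [ 0.6325 -0.1245  0.09  ]
S hL [0.6092 0.1158 0.09  ]
S hR [ 0.5031 -0.0502  0.09  ]
rimL (array([0.7321, 0.0458, 0.088 ]), [0.00027674681461006427, 0.00027674681461014027])
rimR (array([ 0.6322, -0.1255,  0.0904]), [0.0009276124178090377, 0.0009276124178093018])
lidL (array([0.6664, 0.0878, 0.2237]), [0.00045829378480490463, 0.0004582937848047289])
lidR (array([ 0.5621, -0.0872,  0.2206]), [0.0008489957052051372, 0.000848995705205152])
bar (array([ 0.7315, -0.0686,  0.1618]), [0.0002912173631567512, 0.0002912173631566748])
```

```bash
cat >> h.py <<'E'
from scipy.spatial.transform import Rotation as Ro
C=np.array([0.6182,-0.0026,0]); U=np.array([.864,-.504,0]); U/=np.linalg.norm(U)
V=np.cross([0,0,1],-U) # box y
def w(bx,by,z): return C-U*bx+V*by+np.array([0,0,z])
def b(p): d=np.array(p)-C; return np.array([-d@U,d@V,d[2]])*1000
# down tool, tool z along U*sgn
def Rt(sgn=1,ang=0): 
    x=np.array([0,0,-1.]);z=sgn*U;y=np.cross(z,x);return Ro.from_matrix(np.stack([x,y,z],1))
def delta(bx,by,z,sgn=1):
    o=r.get_obs();R=Ro.from_quat(o["tool_rot"])
    d=R.inv().apply(w(bx,by,z)-o["ee_pos"])*1000
    rv=(R.inv()*Rt(sgn)).as_rotvec()
    print("box",b(o["ee_pos"]).round(1),"shift",d.round(1),"twist",rv.round(3),"F box",np.array([-o["ft_force"]@U,o["ft_force"]@V,o["ft_force"][2]]).round(2),"t",o["time_s"].__round__(2),"gap",round(o["finger_gap"],3))
E
python3 - <<'E'
from h import *
print(Ro.from_quat(r.get_obs()["tool_rot"]).as_matrix().round(3))
delta(.055,0,.23,1);delta(.055,0,.23,-1); print(w(.055,0,.23))
E
```

```text
[[-0.     0.303  0.953]
 [-0.001  0.953 -0.303]
 [-1.    -0.001 -0.   ]]
box [ 650.  -202.9  231. ] shift [   1.2 -328.   536.3] twist [ 0.22  -0.     0.001] F box [ 0.7  -0.23  0.29] t 0.25 gap 0.086
box [ 650.  -202.9  231. ] shift [   1.2 -328.   536.3] twist [-2.921e+00 -1.000e-03 -0.000e+00] F box [ 0.7  -0.23  0.29] t 0.25 gap 0.086
[0.57069216 0.02511291 0.23      ]
```

Emit:
play_rows(steps=[{"linear": [-15, 0, 0], "twist": [0.11, 0, 0]}, {"linear": [-15, 0, 0], "twist": [0.11, 0, 0]}], gripper=0)

```text
time_s: 0.45
ee_pos: [0.1589, 0.5, 0.2612]
tool_rot: [0.185, 0.682, -0.186, 0.682]
ft_force: [-0.5, -0.7, 0.3]
finger_gap: 0.059
```

```bash
python3 - <<'E'
from h import *
delta(.055,0,.26)
E
```

```text
box [ 650.  -202.7  261.2] shift [   1.6 -200.3  595.8] twist [-0.004  0.     0.002] F box [0.07 0.79 0.3 ] t 0.45 gap 0.059
```

Emit:
play_rows(steps=[{"linear": [0, -20, 40]}, {"linear": [0, -20, 40]}, {"linear": [0, -20, 40]}, {"linear": [0, -20, 40]}, {"linear": [0, -20, 40]}])

```text
schema error: expected keys linear, twist
```

Emit:
play_rows(steps=[{"linear": [0, -20, 40]}, {"linear": [0, -20, 40]}, {"linear": [0, -20, 40]}, {"linear": [0, -20, 40]}, {"linear": [0, -20, 40]}])

```text
schema error: expected keys linear, twist
```

```bash
python3 - <<'E'
from h import *
delta(.06,0,.21)
c=optics.capture("top");cv2.imwrite("pics/t1.png",cv2.resize(c["color"][100:320,150:370,::-1],None,fx=2.5,fy=2.5))
E
```

```text
box [ 650.  -202.7  261.2] shift [  51.6 -200.2  590.8] twist [-0.004  0.     0.002] F box [0.07 0.79 0.3 ] t 0.45 gap 0.059
```

View pics/t1.png

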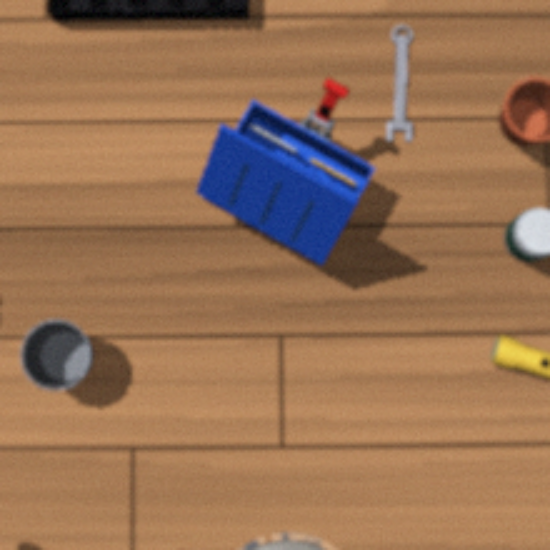

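The arm has not moved: both calls were refused because each row needs a twist. The scene is unchanged.

Emit:
play_rows(steps=[{"linear": [0, -20, 40], "twist": [0, 0, 0]}, {"linear": [0, -20, 40], "twist": [0, 0, 0]}, {"linear": [0, -20, 40], "twist": [0, 0, 0]}, {"linear": [0, -20, 40], "twist": [0, 0, 0]}, {"linear": [0, -20, 40], "twist": [0, 0, 0]}])

```text
time_s: 1.0
ee_pos: [0.2819, 0.3117, 0.261]
tool_rot: [0.184, 0.683, -0.183, 0.683]
ft_force: [0.9, 0.3, 0.5]
finger_gap: -0.0
```

Emit:
play_rows(steps=[{"linear": [0, -20, 40], "twist": [0, 0, 0]}, {"linear": [0, -20, 40], "twist": [0, 0, 0]}, {"linear": [0, -20, 40], "twist": [0, 0, 0]}, {"linear": [0, -20, 40], "twist": [0, 0, 0]}, {"linear": [0, -20, 40], "twist": [0, 0, 0]}])

```text
time_s: 1.5
ee_pos: [0.4045, 0.1244, 0.2611]
tool_rot: [0.184, 0.683, -0.184, 0.683]
ft_force: [0.1, 0.4, 0.3]
finger_gap: 0.0003
```

```bash
python3 - <<'E'
from h import *
delta(.06,0,.21)
E
```

```text
box [248.6  -2.  261.1] shift [ 51.2  -2.5 188.6] twist [ 0.002  0.    -0.   ] F box [ 0.13 -0.38  0.28] t 1.5 gap 0.0
```

Emit:
play_rows(steps=[{"linear": [10, -2, 40], "twist": [0, 0, 0]}, {"linear": [10, 0, 40], "twist": [0, 0, 0]}, {"linear": [15, 0, 40], "twist": [0, 0, 0]}, {"linear": [15, 0, 40], "twist": [0, 0, 0]}, {"linear": [0, 0, 20], "twist": [0, 0, 0]}])

```text
time_s: 2.0
ee_pos: [0.5594, 0.0318, 0.2082]
tool_rot: [0.184, 0.684, -0.185, 0.681]
ft_force: [0.0, 0.5, 0.3]
finger_gap: -0.0004
```

```bash
python3 - <<'E'
from h import *
delta(.02,0,.205)
c=optics.capture("scene");cv2.imwrite("pics/s1.png",cv2.resize(c["color"][120:270,190:340,::-1],None,fx=4,fy=4))
E
```

```text
box [ 6.810e+01 -1.000e-01  2.082e+02] shift [ 3.  -0.1 48.1] twist [ 0.001 -0.003  0.002] F box [ 0.22 -0.48  0.27] t 2.0 gap -0.0
```

View pics/s1.png

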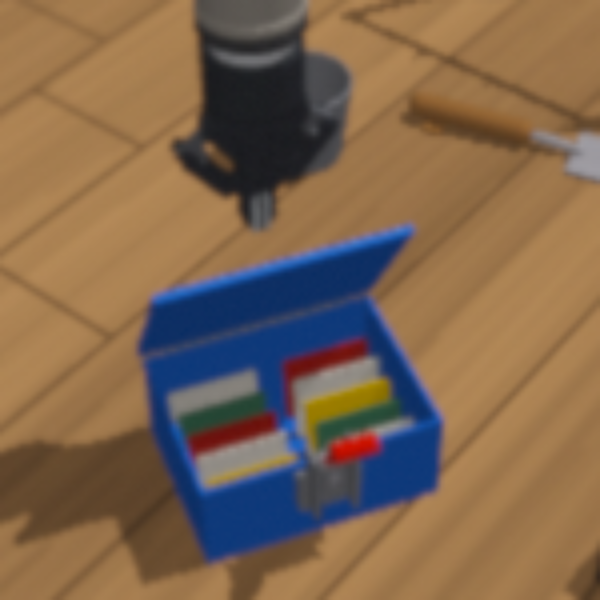

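Fingertips are behind the middle of the lid, still clear of it, so I'll advance slowly to contact.

Emit:
play_rows(steps=[{"linear": [0, 0, 15], "twist": [0, 0, 0]}, {"linear": [0, 0, 15], "twist": [0, 0, 0]}, {"linear": [0, 0, 8], "twist": [0, 0, 0]}, {"linear": [0, 0, 8], "twist": [0, 0, 0]}])

```text
time_s: 2.45
ee_pos: [0.598, 0.0107, 0.2111]
tool_rot: [0.184, 0.683, -0.184, 0.683]
ft_force: [-1.8, -0.0, 0.4]
finger_gap: 0.0002
```

```bash
cat > arc.py <<'E'
from h import *
def tgt(rr,th,half=.011): # tool position in box coords for contact of front-lower edge at lid radius rr
    return 77-rr*np.cos(th)-8*np.sin(th)+half*1000, 90+rr*np.sin(th)+8*np.cos(th)
for d in range(60,-1,-6): print(d,np.round(tgt(125,np.radians(d)),1))
E
python3 arc.py;python3 - <<'E'
from h import *
delta(.02,0,.205)
E
```

```text
60 [ 18.6 202.3]
54 [  8.1 195.8]
48 [ -1.6 188.2]
42 [-10.2 179.6]
36 [-17.8 169.9]
30 [-24.3 159.4]
24 [-29.4 148.2]
18 [-33.4 136.2]
12 [-35.9 123.8]
6 [-37.2 111. ]
0 [-37.  98.]
box [ 24.1  -1.3 211.1] shift [ 6.1 -1.3  4.1] twist [ 0.001 -0.001  0.   ] F box [1.57 0.93 0.45] t 2.45 gap 0.0
```

Emit:
play_rows(steps=[{"linear": [6, 0, 8], "twist": [0, 0, 0]}, {"linear": [7, 0, 8], "twist": [0, 0, 0]}, {"linear": [7, 0, 9], "twist": [0, 0, 0]}, {"linear": [9, 0, 9], "twist": [0, 0, 0]}])

```text
time_s: 2.85
ee_pos: [0.6281, -0.0068, 0.1817]
tool_rot: [0.184, 0.683, -0.184, 0.683]
ft_force: [-0.5, 0.8, 1.1]
finger_gap: 0.0
```

```bash
python3 - <<'E'
from h import *
delta(-.018,0,.17)
c=optics.capture("scene");cv2.imwrite("pics/s2.png",cv2.resize(c["color"][120:270,190:340,::-1],None,fx=4,fy=4))
E
```

```text
box [-10.7  -1.4 181.7] shift [11.7 -1.4  7.3] twist [ 0.001  0.    -0.   ] F box [ 0.88 -0.42  1.06] t 2.85 gap 0.0
```

View pics/s2.png

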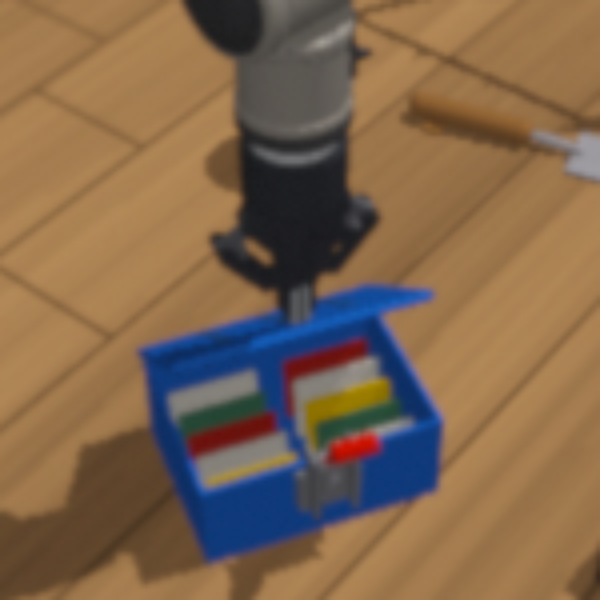

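The lid is coming down with the fingertips on its edge at about (298,320), and the box hasn't moved. I'll continue the arc.

Emit:
play_rows(steps=[{"linear": [11, 0, 7], "twist": [0, 0, 0]}, {"linear": [11, 0, 6], "twist": [0, 0, 0]}, {"linear": [11, 0, 5], "twist": [0, 0, 0]}, {"linear": [12, 0, 4], "twist": [0, 0, 0]}, {"linear": [12, 0, 3], "twist": [0, 0, 0]}])

```text
time_s: 3.4
ee_pos: [0.6493, -0.0193, 0.1241]
tool_rot: [0.184, 0.683, -0.184, 0.683]
ft_force: [-0.2, -0.2, 0.3]
finger_gap: -0.0
```

```bash
python3 - <<'E'
from h import *
delta(-.037,0,.1)
E
```

```text
box [-35.3  -1.2 124.1] shift [24.1 -1.2  1.7] twist [ 0. -0.  0.] F box [0.02 0.29 0.27] t 3.4 gap -0.0
```

Emit:
play_rows(steps=[{"linear": [11, 0, 1], "twist": [0, 0, 0]}, {"linear": [8, 0, 0], "twist": [0, 0, 0]}, {"linear": [4, 0, 0], "twist": [0, 0, 0]}])

```text
time_s: 3.7
ee_pos: [0.6494, -0.0195, 0.1011]
tool_rot: [0.184, 0.683, -0.184, 0.682]
ft_force: [-0.1, 0.6, 0.8]
finger_gap: -0.0001
```

```bash
python3 - <<'E'
from h import *
delta(-.037,0,.098)
c=optics.capture("scene");cv2.imwrite("pics/s3.png",cv2.resize(c["color"][120:270,190:340,::-1],None,fx=4,fy=4))
E
```

```text
box [-35.5  -1.1 101.1] shift [ 3.1 -1.1  1.5] twist [ 0.    -0.001  0.001] F box [ 0.37 -0.45  0.84] t 3.7 gap -0.0
```

View pics/s3.png

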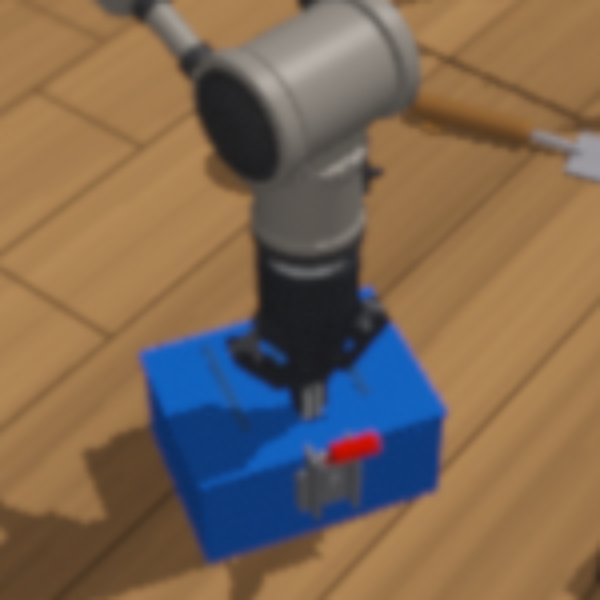

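The lid is almost flat. I'll press in 1 mm steps until it bears on the box.

Emit:
play_rows(steps=[{"linear": [2, 0, 0], "twist": [0, 0, 0]}, {"linear": [1, 0, 0], "twist": [0, 0, 0]}, {"linear": [0, 0, 0], "twist": [0, 0, 0]}])

```text
time_s: 4.05
ee_pos: [0.6501, -0.0196, 0.0996]
tool_rot: [0.184, 0.682, -0.184, 0.683]
ft_force: [0.5, -0.7, 0.5]
finger_gap: 0.0001
```

Emit:
play_rows(steps=[{"linear": [1, 0, 0], "twist": [0, 0, 0]}, {"linear": [0, 0, 0], "twist": [0, 0, 0]}])

```text
time_s: 4.25
ee_pos: [0.6502, -0.0196, 0.0985]
tool_rot: [0.185, 0.682, -0.184, 0.683]
ft_force: [-0.0, 1.4, 0.3]
finger_gap: -0.0003
```

Emit:
play_rows(steps=[{"linear": [1, 0, 0], "twist": [0, 0, 0]}, {"linear": [0, 0, 0], "twist": [0, 0, 0]}])

```text
time_s: 4.45
ee_pos: [0.6502, -0.0196, 0.0981]
tool_rot: [0.185, 0.682, -0.184, 0.683]
ft_force: [-0.9, 1.1, 4.2]
finger_gap: -0.0002
```

Emit:
play_rows(steps=[{"linear": [1, 0, 0], "twist": [0, 0, 0]}, {"linear": [0, 0, 0], "twist": [0, 0, 0]}])

```text
time_s: 4.65
ee_pos: [0.6502, -0.0197, 0.098]
tool_rot: [0.184, 0.682, -0.184, 0.683]
ft_force: [-2.8, 0.2, 11.1]
finger_gap: -0.0001
```

The lid has stopped at 98 mm and bears 11 N, so it is shut. Now I'll lift and cross over the lever to its outer side.

Emit:
play_rows(steps=[{"linear": [-30, 0, 0], "twist": [0, 0, 0]}, {"linear": [-40, 0, 0], "twist": [0, 0, 0]}, {"linear": [-40, 0, 0], "twist": [0, 0, 0]}, {"linear": [-20, 0, 0], "twist": [0, 0, 0]}, {"linear": [0, 0, 0], "twist": [0, 0, 0]}])

```text
time_s: 5.15
ee_pos: [0.6515, -0.0198, 0.2302]
tool_rot: [0.185, 0.68, -0.184, 0.685]
ft_force: [0.2, -0.1, -0.4]
finger_gap: -0.0001
```

```bash
python3 - <<'E'
from h import *
delta(-.175,0,.225)
c=optics.capture("scene");cv2.imwrite("pics/s4.png",cv2.resize(c["color"][120:270,190:340,::-1],None,fx=4,fy=4))
E
```

```text
box [-37.4  -1.9 230.2] shift [  6.1  -1.9 137.6] twist [ 0.     0.007 -0.003] F box [-0.19  0.01 -0.43] t 5.15 gap -0.0
```

View pics/s4.png

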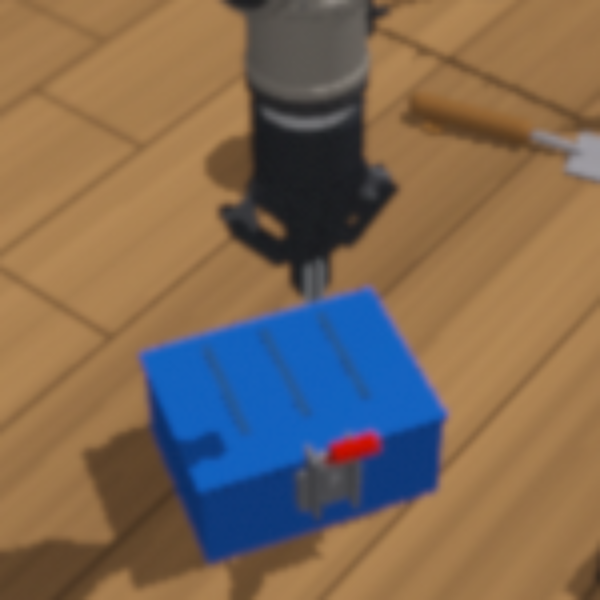

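The lid lies flat and stays shut, and the box is where it was. Next I move out past the lever and down.

Emit:
play_rows(steps=[{"linear": [0, 0, 35], "twist": [0, 0, 0]}, {"linear": [0, -1, 35], "twist": [0, 0, 0]}, {"linear": [0, -1, 35], "twist": [0, 0, 0]}, {"linear": [0, 0, 30], "twist": [0, 0, 0]}, {"linear": [0, 0, 0], "twist": [0, 0, 0]}])

```text
time_s: 5.7
ee_pos: [0.7666, -0.0919, 0.2199]
tool_rot: [0.185, 0.685, -0.186, 0.68]
ft_force: [0.1, -0.3, -1.9]
finger_gap: 0.0003
```

```bash
python3 - <<'E'
from h import *
delta(-.175,0,.15)
c=optics.capture("scene");cv2.imwrite("pics/s5.png",cv2.resize(c["color"][120:270,190:340,::-1],None,fx=4,fy=4))
c=optics.capture("top");cv2.imwrite("pics/t5.png",cv2.resize(c["color"][80:230,200:350,::-1],None,fx=4,fy=4))
E
```

```text
box [-173.2    2.3  219.9] shift [69.9  2.5  2.2] twist [-0.002 -0.006  0.002] F box [-0.27  0.17 -1.86] t 5.7 gap 0.0
```

View pics/s5.png

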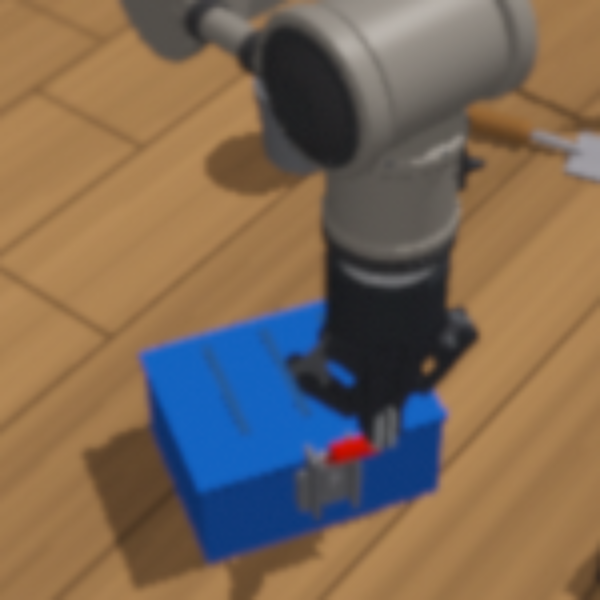

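View pics/t5.png

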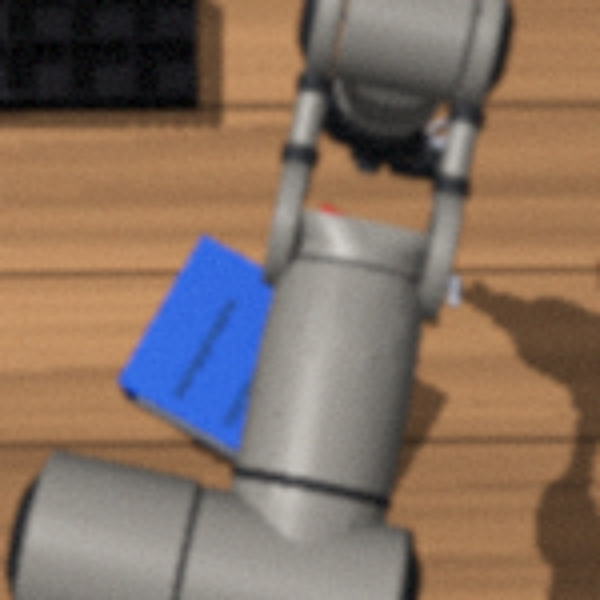

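Emit:
play_rows(steps=[{"linear": [20, 1, 0], "twist": [0, 0, 0]}, {"linear": [20, 1, 0], "twist": [0, 0, 0]}, {"linear": [18, 0, 0], "twist": [0, 0, 0]}, {"linear": [12, 0, 0], "twist": [0, 0, 0]}, {"linear": [0, 0, 0], "twist": [0, 0, 0]}])

```text
time_s: 6.3
ee_pos: [0.765, -0.0867, 0.1543]
tool_rot: [0.184, 0.684, -0.184, 0.681]
ft_force: [-0.3, -0.2, -0.0]
finger_gap: 0.0002
```

```bash
python3 - <<'E'
from h import *
delta(-.15,0,.152)
c=optics.capture("scene");cv2.imwrite("pics/s6.png",cv2.resize(c["color"][150:270,210:330,::-1],None,fx=5,fy=5))
E
```

```text
box [-169.2   -1.3  154.3] shift [  2.3  -1.3 -19.2] twist [ 0.001 -0.004  0.001] F box [ 0.18  0.28 -0.  ] t 6.3 gap 0.0
```

View pics/s6.png

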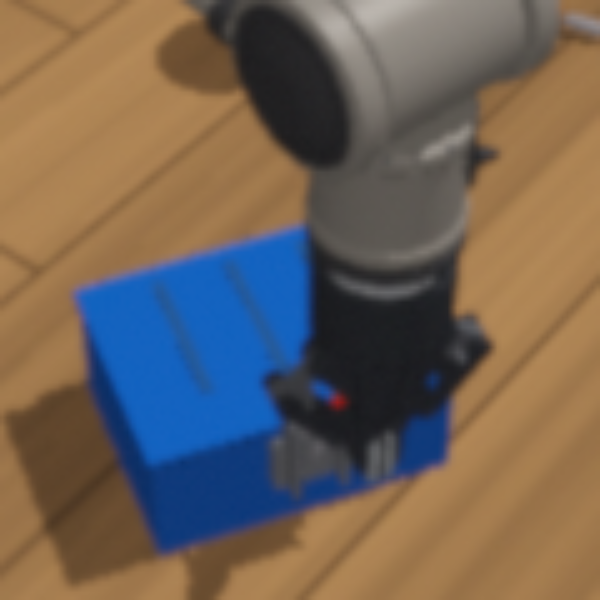

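The closed fingers are on the outer side of the red bar and not touching it. I'll push inward.

Emit:
play_rows(steps=[{"linear": [0, -1, -10], "twist": [0, 0, 0]}, {"linear": [0, 0, -6], "twist": [0, 0, 0]}, {"linear": [0, 0, -4], "twist": [0, 0, 0]}, {"linear": [0, 0, -4], "twist": [0, 0, 0]}])

```text
time_s: 6.75
ee_pos: [0.7467, -0.0769, 0.1582]
tool_rot: [0.184, 0.681, -0.185, 0.685]
ft_force: [6.1, -3.5, 4.5]
finger_gap: 0.0002
```

Emit:
play_rows(steps=[{"linear": [0, 0, -4], "twist": [0, 0, 0]}, {"linear": [0, 0, -4], "twist": [0, 0, 0]}, {"linear": [0, 0, -4], "twist": [0, 0, 0]}])

```text
time_s: 7.05
ee_pos: [0.7374, -0.0717, 0.1597]
tool_rot: [0.185, 0.679, -0.185, 0.686]
ft_force: [4.6, -2.2, 3.8]
finger_gap: -0.0001
```

```bash
python3 - <<'E'
from h import *
delta(-.1,0,.152)
E
```

```text
box [-137.8   -0.4  159.7] shift [  7.4  -0.4 -37.9] twist [-0.     0.009 -0.002] F box [-5.07 -0.41  3.75] t 7.05 gap -0.0
```

Emit:
play_rows(steps=[{"linear": [0, 0, -4], "twist": [0, 0, 0]}, {"linear": [0, 0, -4], "twist": [0, 0, 0]}, {"linear": [0, 0, -4], "twist": [0, 0, 0]}])

```text
time_s: 7.35
ee_pos: [0.7243, -0.0641, 0.1563]
tool_rot: [0.185, 0.683, -0.184, 0.683]
ft_force: [1.2, -0.4, 1.8]
finger_gap: 0.0003
```

```bash
python3 - <<'E'
from h import *
delta(-.1,0,.152)
c=optics.capture("scene");cv2.imwrite("pics/s7.png",cv2.resize(c["color"][150:270,210:330,::-1],None,fx=5,fy=5))
E
```

```text
box [-122.6   -0.3  156.3] shift [  4.3  -0.3 -22.6] twist [ 0. -0. -0.] F box [-1.25 -0.22  1.82] t 7.35 gap 0.0
```

View pics/s7.png

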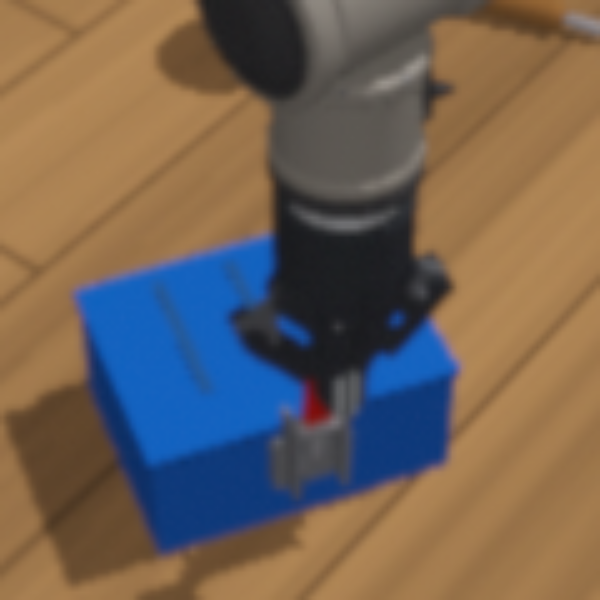

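The lever is coming up, the force is falling (1.3 N), and the box corner at (160,550) is unmoved.

Emit:
play_rows(steps=[{"linear": [0, 0, -4], "twist": [0, 0, 0]}, {"linear": [0, 0, -4], "twist": [0, 0, 0]}, {"linear": [0, 0, -4], "twist": [0, 0, 0]}])

```text
time_s: 7.7
ee_pos: [0.7136, -0.0579, 0.1558]
tool_rot: [0.184, 0.683, -0.184, 0.682]
ft_force: [0.2, -0.2, 0.6]
finger_gap: -0.0002
```

Emit:
play_rows(steps=[{"linear": [0, 0, -4], "twist": [0, 0, 0]}, {"linear": [0, 0, -4], "twist": [0, 0, 0]}, {"linear": [0, 0, 0], "twist": [0, 0, 0]}])

```text
time_s: 8.0
ee_pos: [0.7068, -0.0538, 0.1563]
tool_rot: [0.184, 0.683, -0.184, 0.682]
ft_force: [0.9, -0.6, 0.3]
finger_gap: 0.0
```

```bash
python3 - <<'E'
from h import *
delta(-.1,0,.152)
c=optics.capture("scene");cv2.imwrite("pics/s8.png",cv2.resize(c["color"][150:270,210:330,::-1],None,fx=5,fy=5))
E
```

```text
box [-102.3   -0.4  156.3] shift [ 4.3 -0.4 -2.3] twist [ 0.001 -0.001  0.   ] F box [-1.1   0.    0.29] t 8.0 gap 0.0
```

View pics/s8.png

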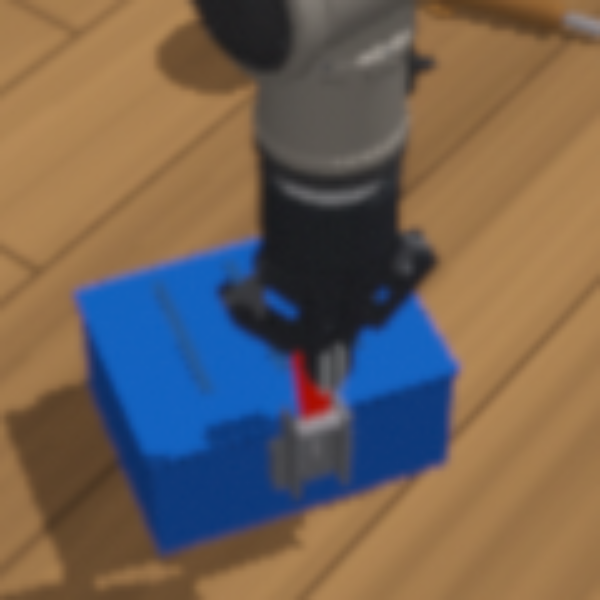

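Emit:
play_rows(steps=[{"linear": [0, 0, -4], "twist": [0, 0, 0]}, {"linear": [0, 0, -4], "twist": [0, 0, 0]}, {"linear": [0, 0, -4], "twist": [0, 0, 0]}, {"linear": [0, 0, 0], "twist": [0, 0, 0]}])

```text
time_s: 8.45
ee_pos: [0.6965, -0.0478, 0.1564]
tool_rot: [0.184, 0.683, -0.184, 0.683]
ft_force: [1.0, 0.1, 0.3]
finger_gap: -0.0002
```

```bash
python3 - <<'E'
from h import *
delta(-.1,0,.152)
c=optics.capture("scene");cv2.imwrite("pics/s9.png",cv2.resize(c["color"][150:270,210:330,::-1],None,fx=5,fy=5))
E
```

```text
box [-90.5  -0.4 156.4] shift [ 4.4 -0.4  9.5] twist [ 0.001 -0.    -0.   ] F box [-0.84 -0.56  0.31] t 8.45 gap -0.0
```

View pics/s9.png

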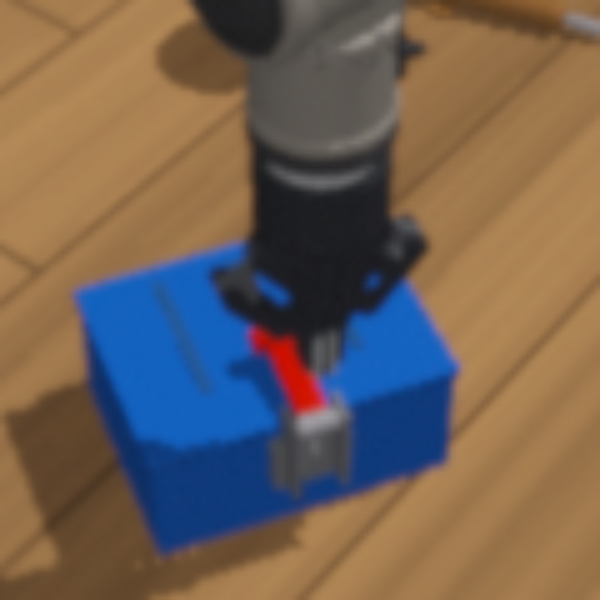

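The lever has snapped over onto the lid, with its bar at about (265,338). I'll retract straight up.

Emit:
play_rows(steps=[{"linear": [-25, 0, 0], "twist": [0, 0, 0]}, {"linear": [-40, 0, 0], "twist": [0, 0, 0]}, {"linear": [-40, 0, 0], "twist": [0, 0, 0]}, {"linear": [-40, 0, 0], "twist": [0, 0, 0]}, {"linear": [0, 0, 0], "twist": [0, 0, 0]}])

```text
time_s: 9.0
ee_pos: [0.6988, -0.0486, 0.3089]
tool_rot: [0.185, 0.678, -0.184, 0.687]
ft_force: [-0.2, -0.3, 0.2]
finger_gap: -0.0005
```

Emit:
play_rows(steps=[{"linear": [0, 0, -45], "twist": [0, 0, 0]}, {"linear": [0, 0, -45], "twist": [0, 0, 0]}, {"linear": [0, 0, -45], "twist": [0, 0, 0]}, {"linear": [0, 0, -45], "twist": [0, 0, 0]}, {"linear": [0, 0, -45], "twist": [0, 0, 0]}])

```text
time_s: 9.5
ee_pos: [0.5007, 0.0658, 0.3007]
tool_rot: [0.185, 0.683, -0.185, 0.682]
ft_force: [0.7, 1.1, 1.0]
finger_gap: -0.0002
```

Emit:
play_rows(steps=[{"linear": [0, 20, -30], "twist": [0, 0, 0]}, {"linear": [0, 20, -30], "twist": [0, 0, 0]}, {"linear": [0, 20, -20], "twist": [0, 0, 0]}, {"linear": [0, 0, 0], "twist": [0, 0, 0]}, {"linear": [0, 0, 0], "twist": [0, 0, 0]}])

```text
time_s: 10.0
ee_pos: [0.4635, 0.1574, 0.301]
tool_rot: [0.184, 0.683, -0.184, 0.683]
ft_force: [0.1, -1.1, -0.2]
finger_gap: -0.0004
```

```bash
python3 - <<'E'
from h import *
delta(-.1,0,.152)
c=optics.capture("scene");cv2.imwrite("pics/s10.png",c["color"][:,:,::-1]);cv2.imwrite("pics/s10z.png",cv2.resize(c["color"][170:265,210:320,::-1],None,fx=6,fy=6,interpolation=cv2.INTER_CUBIC))
S=c
c=optics.capture("top");cv2.imwrite("pics/t10.png",c["color"][:,:,::-1]);cv2.imwrite("pics/t10z.png",cv2.resize(c["color"][115:225,205:345,::-1],None,fx=5.5,fy=5.4,interpolation=cv2.INTER_CUBIC))
print("expected bar fastened top",proj(c,w(-.027,0,.119)),"scene",proj(S,w(-.027,0,.119)))
for n,I in(("top",c),("scene",S)):
    h=I["color"].astype(int);m=(h[...,0]>170)&(h[...,1]<60)&(h[...,2]<60);ys,xs=np.nonzero(m);print(n,[(x,y) for x,y in zip(xs,ys)][:12],m.sum())
E
```

```text
box [214.2 -60.3 301. ] shift [149.1 -60.8 314.1] twist [0.002 0.    0.   ] F box [-0.62  0.88 -0.18] t 10.0 gap -0.0
expected bar fastened top [[268.91881279 162.92984231]] scene [[265.12135142 216.25325711]]
top [(np.int64(274), np.int64(149)), (np.int64(275), np.int64(149)), (np.int64(274), np.int64(150)), (np.int64(275), np.int64(150)), (np.int64(276), np.int64(150)), (np.int64(277), np.int64(150)), (np.int64(274), np.int64(151)), (np.int64(275), np.int64(151)), (np.int64(276), np.int64(151)), (np.int64(277), np.int64(151)), (np.int64(278), np.int64(151)), (np.int64(274), np.int64(152))] 78
scene [(np.int64(265), np.int64(215)), (np.int64(266), np.int64(215)), (np.int64(267), np.int64(215)), (np.int64(268), np.int64(215)), (np.int64(269), np.int64(215)), (np.int64(262), np.int64(216)), (np.int64(263), np.int64(216)), (np.int64(264), np.int64(216)), (np.int64(265), np.int64(216)), (np.int64(266), np.int64(216)), (np.int64(267), np.int64(216)), (np.int64(268), np.int64(216))] 94
```

View pics/s10z.png

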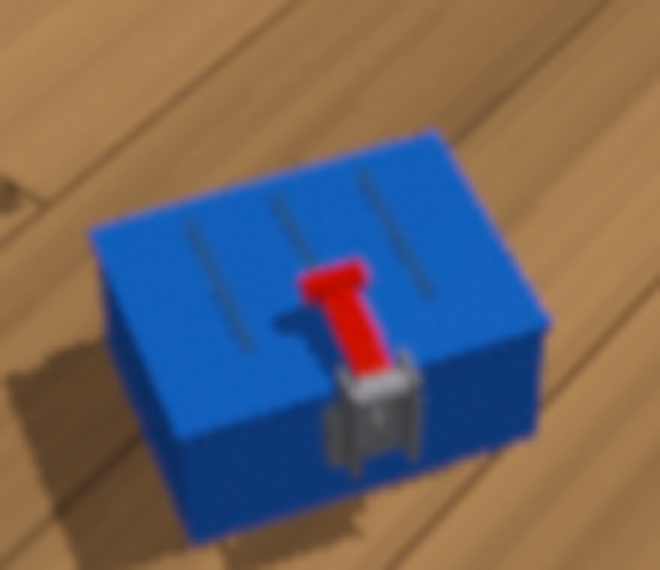

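View pics/t10z.png

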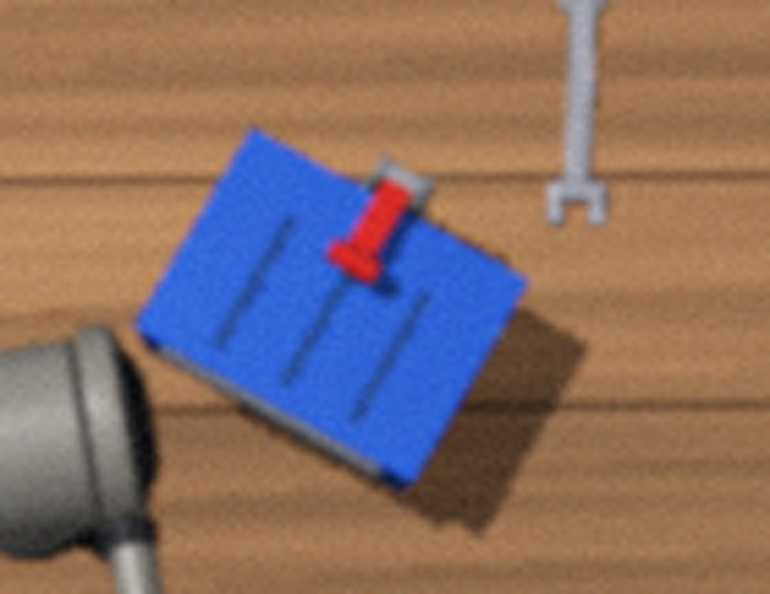

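View pics/t10.png

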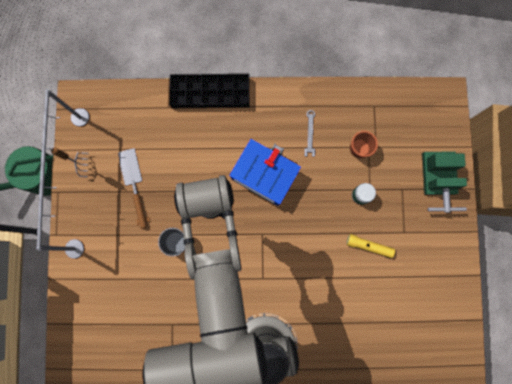

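The bar sits at about (269,163) in the top view, against (268.9,162.9) expected when fastened. The box, wrench and the other things are where they were, and the hand is clear.

```bash
python3 -c "
from station import r
print(r.job_done())"
```

```text
the job is handed in; nothing more can be done
None
```

The seed box is shut and latched, and I handed the job in after about 10 s of the allowed 48 s. I pushed the blue lid shut first, with the closed fingertips. Then I pushed the red lever from its outer side past centre until it snapped over the lid.

**Last checks:**
- **Lid:** it stopped at 98 mm, its shut height, and took 11 N there. It looked flat in the pictures afterwards.
- **Latch:** the cross bar showed at about (269, 163) in the top view, against (268.9, 162.9) expected when fastened.
- **Box and other things:** as far as the pictures show, the box did not shift. The wrench, pots, tin, torch and trowel look undisturbed.
- **Hand:** it finished at z = 0.30 m, about 0.2 m from the box centre towards the robot. The wrist force there was about 1 N, which is noise.

**What went wrong:** two early move calls were refused because their rows lacked a twist, and the arm did not move. The tool also drifted up to 10 mm in height on two moves near full reach: 10 mm while crossing the lever, about 5 mm while pushing it. Neither caused any unwanted contact. No check disagreed with the result.

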